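# Refit the blade frame of the chip cutter and spin its wing nut down

## Task

The freshly washed blade frame is back on the chip cutter but not yet fastened. With a fingertip push the blade frame by its upturned lip until it is fully home under the two lugs, then spin the loose wing nut down clockwise with repeated light fingertip strokes on its wings until it is snug and will turn no further. Touch and push only: do not pinch or force the nut or the frame, do not lift the frame, and leave the lever and everything else on the counter where it is.

Things in the scene. Friction and masses are not known exactly. Their poses are not given: they have to be found in the camera images.
- chipper: Green cast chip cutter, fixed, on four legs over a steel catch pan. Origin on the counter exactly below its stud; z up, y along the deck from the stud to the lugs and lever, x across the deck. Level deck, top at z = 165 mm, y = -75 to 250, x = -90 to 90 mm. Up to y = 200 mm nothing on the deck (wing nut included) stands over 46 mm above it.
- deck (a point): Foot of the stud on the deck's top face, axes as the chipper's. The stud is a vertical 12 mm steel pin at x = y = 0, its top 32 mm above the deck. Two guides 16 mm high (inner faces x = -61.5 and +61.5 mm, y = 30 to 166 mm) let the blade frame slide along y only.
- lugs (a point): Middle between the tops of the two green lugs, 165 mm from the stud along y, 30 mm above the deck. Each lug is 22 mm wide, at x = -36 and +36 mm, y = 151 to 182 mm; they stop the frame and overhang its far edge by 14 mm. Beyond y = 180 mm are the lever cheeks and the swung-open lever with its pusher block, up to 480 mm above the counter.
- blade_frame: Loose steel blade frame, 0.65 to 0.95 kg, flat on the deck, axes as the chipper's. Origin on its underside, on the stud axis when fully home; starts 12 to 22 mm short of that (towards -y). Tab 100 mm wide, 6 mm thick, y = -42 to 52 mm, with a long slot round the stud; then the blade grid, 120 mm wide, y = 50 to 165 mm, 20 mm high.
- lip (a point): Centre of the outer face of the frame's upturned lip, 10 mm above the deck, axes as the frame's. The lip is 60 mm wide (x), 6 mm thick, its top 19 mm above the deck; it lies 43 mm from the frame's origin towards -y. Pushed towards +y the frame slides with about 3 to 8 N and stops hard against the lugs.
- wing_nut: Brass M12 wing nut on the stud with its steel washer; this point is the underside of the washer on the stud axis: 6.5 mm above the deck when snug, 1.75 mm higher for each turn unscrewed. It does not turn with the nut: axes as the chipper's.
- wings (a point): Point on the nut's axis at mid-height of its wings, turns with the nut: x along the wings, z up; 32 mm above the deck when snug. Two opposite upright wings 5 mm thick reach 32 mm from the axis near the top, 24 mm near the foot; tops 9 mm above this point, feet 17 mm below. Hub radius 14 mm at its base, 9.5 mm at its top, 8 mm below this point; the stud stays below this point.
- nut_turn (a joint): How far the wing nut is unscrewed, in rad: 0 is snug (hard stop, wings then across the deck along the chipper's x), growing anticlockwise seen from above, starts 5 to 8. Clockwise from above screws it down. It turns freely (friction torque about 0.02 N m, near 1 N at the wings) and stays where it is left. Push nearly square to a wing; a slanting fingertip drags on it.
- lever (a joint): Swing of the cutter's lever from its fully open rest, in rad: 0 at rest; leave it there.
- bowl: White bowl, 150 mm across, 55 mm high, standing beyond the chip cutter; origin under its centre. Not to be disturbed.
- brush: Hand brush with a wooden handle, lying along the chip cutter's far side. Not to be disturbed.
- lid: Steel pan lid with a red rim and a knob, 176 x 162 mm, 43 mm high; origin under its centre. Not to be disturbed.
- ladle: Steel ladle, 365 mm long, lying; origin under its bowl's near side. Not to be disturbed.
- water: Green glass bottle with a white cap, 72 mm across, 270 mm high. Not to be disturbed.
- apple: Red apple, 72 mm across. Not to be disturbed.
- cup: Blue mug, 82 mm across, 95 mm high. Not to be disturbed.
There are look-alikes about, which are no part of the job. Leave any red or yellow look-alike of the blade_frame alone.

How it is judged:
On the way, in this order (a step that is already met when the one before it is completed fails the run):
1. the blade frame is fully home against the lugs (y of blade_frame in the frame of chipper above -0.0025 m), for 0.2 s.
2. the wing nut is screwed down snug (value of joint nut_turn below 0.15 rad), for 0.2 s.
At the end, for the whole second after the job is handed in: The blade frame lies flat on the deck, at rest and within 2.5 mm of its stop under the lugs, and the wing nut is within 0.15 rad (9 degrees) of its snug stop (y of blade_frame in the frame of chipper above -0.0025 m and z of blade_frame in the frame of chipper below 0.168 m and angle between blade_frame's own z axis and vertical below 0.03 rad and linear speed of blade_frame below 0.01 m/s and value of joint nut_turn below 0.15 rad); the robot touches nothing.
It fails at once if the blade frame is lifted or tipped (z of blade_frame in the frame of chipper above 0.172 m or angle between blade_frame's own z axis and vertical above 0.08 rad).
It fails at once if the wing nut is pinched or forced (over 35 N from the fingers) (contact force between the fingers and wing_nut above 35 N).
It fails at once if the blade frame is pinched or rammed (over 38 N from the fingers) (contact force between the fingers and blade_frame above 38 N).
It fails at once if the lever is swung (value of joint lever above 0.15 rad).
It fails at once if a bystander is moved by more than 3 cm or lifted (distance of any of bowl, brush, lid, ladle, water, apple, cup from where it was at the start of the episode above 0.03 m).
It also fails if it takes over 67 s, if anything falls off the work surface, if the arm or the gripper's body presses on something with over 40 N, if the wrist force passes 120 N, or if a joint passes its speed limit or range.

## Robot

A 6-joint arm with a two-finger parallel gripper is mounted at the origin on the work surface. World frame = base frame: x ahead of the robot, y to its left, z up, the work surface at z = 0. Lengths are in m, angles in rad, forces in N, time in s.
With the tool pointing down it reaches from about 0.35 to 0.775 m from the base axis. Payload 7.3 kg.
Tool frame: the origin (TCP) lies on the mounting face of the last link; the fingertips stand 178 mm ahead of it and the grasp point (between the pads) lies 159 mm ahead of it (robot.tcp_to_tips is the distance from the TCP to the fingertips, in m); z points along the fingers, y is the direction in which the jaws open and shut (so a half turn about z gives the same grasp; the last joint's range is limited). The gripper opens to 92 mm and grips with 3 to 60 N. Pads are 19 mm wide; open, the fingers measure 130 mm over their backs; the gripper's body (75 mm by 190 mm) begins 47 mm behind the grasp point.
Start: joints at [1.183, 0.342, 1.524, -0, 1.275, -0.146], TCP at [0.126, 0.51, 0.405] pointing down, gripper open.
Joint ranges: [-2.53, 2.53], [-0.77, 2.02], [0.04, 2.7], [-1, 4.14], [0.28, 2.66], [-3.11, 3.11]. Speed limits (rad/s): [2.57, 2.57, 3.14, 3.14, 3.14, 3.14].

## Interface

Orientations are given as [roll, pitch, yaw] about the fixed x, y, z axes, in that order (R = Rz(yaw) Ry(pitch) Rx(roll)).
In Python, from cell import robot, viewer gives the robot as it stands.
- The arm moves only by the shell command python3 -m creep 'ROWS' [OPENING] [FORCE]. ROWS is JSON, a list that holds one entry, the list of rows, each a list of 6 numbers: the shift along the world's x, y, z in mm, then the turn, a rotation vector about the world's x, y, z in degrees. A call has 1 to 5 rows; each row shifts and turns the pose as measured when the row begins; what a row does not reach is not made up. A row lasts 1/12 s, in which the tool goes at most 41.7 mm and 7.16 degrees, less where a joint would pass 70% of its speed; a pose out of reach is approached as far as the arm can. A call with a gripper value outside its range is refused whole. OPENING is the closure, from -1 (fully open) to 1 (shut), set as the call begins (- or left out, the last holds). The fingers move at their own pace and stop on an object; FORCE is the grip in N (left out, the last holds). Time passes only in rows, so rows that do not move let the fingers close. It gives the time, the measured TCP pose, the force and the opening at its end, in the units of the state.
- robot.observe(): the state, without advancing time (a new reading comes with each control period).
- viewer.read_camera(name): name is "side" or "top"; returns the picture (420x560x3 uint8, blue, green, red); there is no depth.
- viewer.camera_model(name): a dict with "fx", "fy", "cx", "cy" (pixels), "k1" (the pictures are not rectified: a ray, as slopes to the right and down, at radius r is drawn at 1 + k1 r^2 times it, then the intrinsics apply), "pose" (4x4, takes a point from camera to world coordinates). Camera axes: x right, y up, looking along -z (the intrinsics and any distortion apply to the point x, -y, -z); pixel columns grow to the right and rows downward; lengths in m; the calibration is good to about 2 mm. A picture is of the moment at which its call begins. camera_model takes no time and is no camera call.
- robot.hand_in(): hands the job in, once; it reports no verdict.
The state is a dict: "time": time; "qpos": joint angles; "qvel": joint speeds; "joint_efforts": joint torques, N m; "tool_pos": TCP position; "tool_rot": TCP orientation; "contact_force": force on the tool from outside, world axes, zero at the start; "torque": the same for the moment, N m; "opening": finger opening in m.
Only numpy, scipy, OpenCV 4.12 (cv2) and the standard library are available. Lean on these libraries where they do the work, as an engineer would, in place of code of your own. Each camera call takes 0.05 s, during which the arm holds its last target. There are 200 camera calls.

## Working session

There is one attempt and no reset: what is moved stays moved. The work goes in short steps, Python scripts to look and compute and a shell command to move; the robot and the scene stay as the last step left them, time stands still between calls to the robot, and variables do not carry over. Pictures are saved under pics/ and viewed, about 8 in all and at most 12, crops included, and the job is handed in when it is done.

```bash
mkdir -p pics; ls
python3 - <<'E'
from cell import robot, viewer
import cv2
for n in("side","top"):
    cv2.imwrite(f"pics/{n}0.png",viewer.read_camera(n)); m=viewer.camera_model(n); print(n,m)
print(robot.observe())
E
```

```text
pics
side {'fx': 479.99744914897434, 'fy': 479.99744914897434, 'cx': 282.0455825742715, 'cy': 205.3186108453184, 'k1': -0.09803462548835222, 'pose': array([[-0.98843158,  0.11925538, -0.09370787,  0.3256662 ],
       [-0.15161248, -0.76028588,  0.63164787,  0.97729346],
       [ 0.00408264,  0.63854798,  0.76957118,  1.29778067],
       [ 0.        ,  0.        ,  0.        ,  1.        ]])}
top {'fx': 448.2853777342151, 'fy': 448.2853777342151, 'cx': 280.1663903373925, 'cy': 202.50049285679796, 'k1': -0.12263940297665667, 'pose': array([[-0.01410366,  0.9972602 , -0.07261671,  0.37481075],
       [-0.99989898, -0.01393802,  0.00278729,  0.0247423 ],
       [ 0.00176752,  0.07264868,  0.99735603,  1.31105964],
       [ 0.        ,  0.        ,  0.        ,  1.        ]])}
{'time': 0.1, 'qpos': array([ 1.18299478e+00,  3.42642461e-01,  1.52492740e+00,  1.18189808e-05,
        1.27540346e+00, -1.45992602e-01]), 'qvel': array([ 0.00037985,  0.0003181 , -0.00208478, -0.00018564,  0.00118616,
        0.00072754]), 'joint_efforts': array([ 2.83793910e-03, -4.32005811e+01, -2.44694871e+01,  7.19965110e-02,
        5.26851055e-02, -7.25234759e-05]), 'tool_pos': array([0.12564183, 0.5096165 , 0.40411773]), 'tool_rot': array([-3.14022832e+00, -2.12033665e-04,  2.89978011e+00]), 'contact_force': array([ 0.10686645, -1.05779448, -0.21795533]), 'torque': array([-0.00984331, -0.00974071,  0.03942926]), 'opening': 0.09179207877075338}
```

View pics/top0.png

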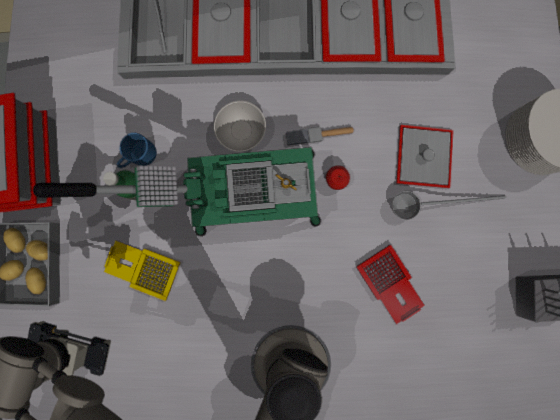

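View pics/side0.png

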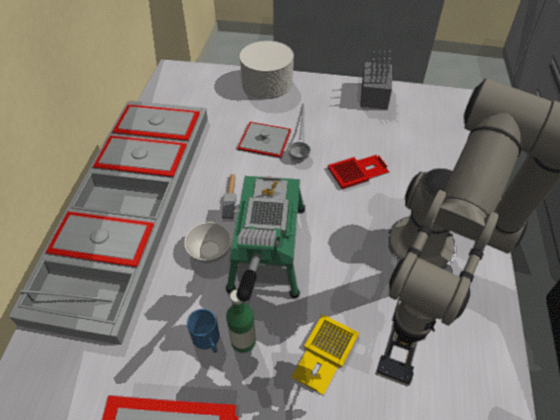

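The top view shows the chipper (green, 190–316, 150–228) with its nut near (288,183). The grey frame on its deck is the real one. The yellow frame at (143,270) and the red one at (391,283) are look-alikes. I'll confirm this in an enlarged crop.

```bash
cat > h.py <<'E'
from cell import robot, viewer
import cv2, numpy as np
def ray(n,u,v):
    m=viewer.camera_model(n); d=np.array([(u-m['cx'])/m['fx'],(v-m['cy'])/m['fy']]); s=d.copy()
    for _ in range(20): s=d/(1+m['k1']*(s@s))
    P=m['pose']; return P[:3,3],P[:3,:3]@np.array([s[0],-s[1],-1])
def at(n,u,v,z):
    o,d=ray(n,u,v); return o+d*(z-o[2])/d[2]
def proj(n,p):
    m=viewer.camera_model(n);P=m['pose'];c=P[:3,:3].T@(np.asarray(p)-P[:3,3]); s=np.array([c[0],-c[1]])/-c[2]; s=s*(1+m['k1']*(s@s))
    return np.array([m['cx']+m['fx']*s[0],m['cy']+m['fy']*s[1]])
def crop(n,x,y,w,h,k,out,im=None):
    im=viewer.read_camera(n) if im is None else im
    cv2.imwrite(out,cv2.resize(im[y:y+h,x:x+w],None,fx=k,fy=k,interpolation=cv2.INTER_CUBIC))
E
python3 - <<'E'
from h import *
crop("top",180,140,150,100,5,"pics/c1.png",cv2.imread("pics/top0.png"))
E
```

```text
(no output)
```

View pics/c1.png

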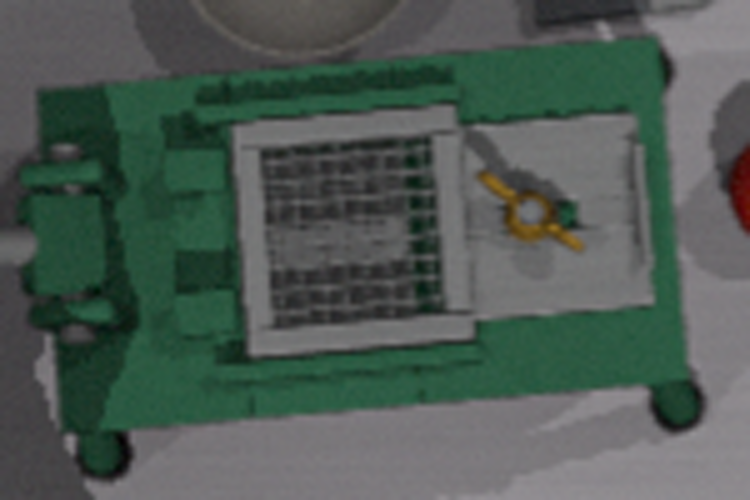

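The crop confirms the grey frame on the green deck. The stud is at (531,212), the wing ends at (483,176) and (582,246), and the lip stripe at about x=643. The deck corners are clear, so I'll fit the pose.

Run:
```python
from h import *
f=lambda U,V:((U+.5)/5-.5+180,(V+.5)/5-.5+140)
C=[((90,-75),(660,38)),((-90,-75),(688,382)),((90,250),(38,88)),((-90,250),(62,430))]
A=np.array([c[0] for c in C])/1000; B=np.array([at("top",*f(*c[1]),.165)[:2] for c in C])
a=A-A.mean(0);b=B-B.mean(0)
th=np.arctan2((a[:,0]*b[:,1]-a[:,1]*b[:,0]).sum(),(a*b).sum()); R=np.array([[np.cos(th),-np.sin(th)],[np.sin(th),np.cos(th)]])
t=B.mean(0)-R@A.mean(0); print("yaw",np.degrees(th),"t",t,"res mm",(B-A@R.T-t)*1000)
S=at("top",*f(531,212),.200)[:2]; print("stud",S)
loc=lambda U,V,z:(R.T@(at("top",*f(U,V),z)[:2]-t)*1000).round(1)
print("stud loc",loc(531,212,.2),"wings",loc(483,176,.212),loc(582,246,.212))
for U,V in((636,145),(648,268),(642,145),(652,268)): print("lip",loc(U,V,.184))
print("grid corners",loc(460,104,.185),loc(475,340,.185),loc(232,125,.185),loc(248,355,.185))
print("tab end", loc(655,302,.171))
for n,z in(("bowl",0),): pass
s=robot.observe(); print(s['tool_rot'],s['tool_pos'])
```

```text
yaw 3.7110200249329326 t [0.50686759 0.00649316] res mm [[-0.63716697  0.52436414]
 [ 0.36492944  1.38722941]
 [-0.84557829 -0.35285974]
 [ 1.11781582 -1.55873381]]
stud [0.50677016 0.00686485]
stud loc [-0.1  0.4] wings [18.2 22.9] [-20.3 -23.1]
lip [ 31.8 -55.9]
lip [-31.2 -56.7]
lip [ 31.5 -58.9]
lip [-31.4 -58.7]
grid corners [59.6 31.5] [-60.7  33.3] [ 58.1 147.9] [-59.3 147.9]
tab end [-47.7 -59.7]
[-3.14022832e+00 -2.12033665e-04  2.89978011e+00] [0.12564183 0.5096165  0.40411773]
```

Stud at (0.5068, 0.0067), chipper yaw 3.7°. The lip face is about 59 mm from the stud, so the frame is roughly 16 mm short of home. The wings are at 50° in the deck frame, so nut_turn ≈ 7.16 rad. Next I'll move to behind the lip with the fingers shut, keeping clear of the lever.

```bash
python3 -m creep '[[[22,-33,10,0,0,-4],[22,-33,10,0,0,-4],[22,-33,10,0,0,-4],[22,-33,0,0,0,-4],[22,-33,0,0,0,-4]]]' 1 10
python3 -m creep '[[[22,-33,0,0,0,-4],[22,-33,0,0,0,-4],[12,-36,0,0,0,-4],[12,-36,0,0,0,-4],[12,-36,0,0,0,-4]]]'
```

```text
time: 0.52
tool_pos: [0.2345, 0.3431, 0.4314]
tool_rot: [-3.136, -0.003, 2.549]
contact_force: [1.3, -1.0, -0.3]
opening: 0.0631
time: 0.93
tool_pos: [0.3168, 0.1605, 0.431]
tool_rot: [-3.136, -0.002, 2.184]
contact_force: [0.5, -0.4, -0.3]
opening: 0.0299
```

```bash
python3 -m creep '[[[25,-30,0,0,0,-4],[25,-30,0,0,0,-4],[25,-30,0,0,0,-4],[25,-30,0,0,0,-4],[25,-30,0,0,0,-4]]]'
python3 -m creep '[[[25,-30,0,0,0,-4],[24,-30,0,0,0,-4],[22,-30,0,0,0,-3],[0,0,-20,0,0,0],[0,0,-20,0,0,0]]]'
```

```text
time: 1.35
tool_pos: [0.442, 0.0004, 0.431]
tool_rot: [-3.136, -0.003, 1.815]
contact_force: [0.3, 0.2, -0.4]
opening: 0.0008
time: 1.77
tool_pos: [0.5197, -0.1027, 0.3909]
tool_rot: [3.141, 0.001, 1.6]
contact_force: [0.2, 0.6, -0.6]
opening: 0.0003
```

```bash
python3 -m creep '[[[-3,0,-20,0,0,1],[-3,0,-16,0,0,1],[-1,12,-5,0,0,0],[-1,10,0,0,0,0],[0,0,0,0,0,0]]]'
python3 - <<'E'
from h import *
a=viewer.read_camera("top");b=viewer.read_camera("side")
A=cv2.resize(a[130:240,200:350],None,fx=4,fy=4,interpolation=2);B=cv2.resize(b[130:240,200:340],None,fx=4,fy=4,interpolation=2)
cv2.imwrite("pics/p1.png",cv2.resize(np.hstack([A,B]),(800,304)));s=robot.observe();print(s['tool_pos'],s['contact_force'])
E
```

```text
time: 2.18
tool_pos: [0.5109, -0.0809, 0.3426]
tool_rot: [-3.133, -0.003, 1.631]
contact_force: [0.1, 0.4, -0.4]
opening: 0.0005
[ 0.51130898 -0.08186421  0.34341188] [-0.69245182 -1.37466702 -0.1281564 ]
```

View pics/p1.png

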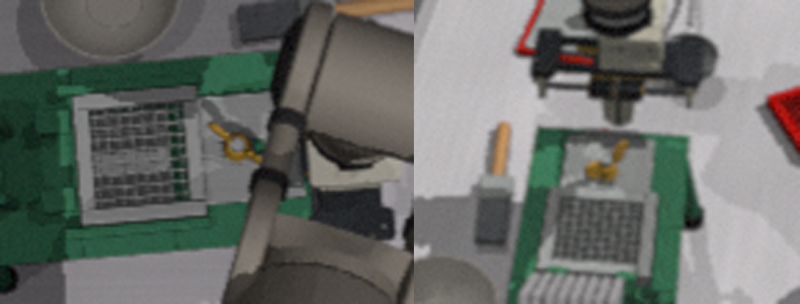

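The shut fingertip is behind the lip, on its centreline, but at deck height (tip z 0.1655). I'll raise it 6 mm and then advance.

```bash
python3 -m creep '[[[0,0,6,0,0,0],[0,5,0,0,0,0],[-1,5,0,0,0,0],[0,4,0,0,0,0],[0,0,0,0,0,0]]]'
python3 -m creep '[[[0,4,0,0,0,0],[0,3,0,0,0,0],[0,3,0,0,0,0],[0,2,0,0,0,0],[0,0,0,0,0,0]]]'
```

```text
time: 2.7
tool_pos: [0.5111, -0.0663, 0.3541]
tool_rot: [3.141, 0.001, 1.632]
contact_force: [-0.0, 0.0, -0.8]
opening: 0.0003
time: 3.12
tool_pos: [0.5113, -0.0543, 0.3545]
tool_rot: [3.14, 0.006, 1.632]
contact_force: [1.2, -2.3, 0.2]
opening: 0.0006
```

```bash
for i in 1 ; do python3 -m creep '[[[0,2,0,0,0,0],[0,2,0,0,0,0]]]'; python3 -m creep '[[[0,2,0,0,0,0]]]'; python3 -m creep '[[[0,1.5,0,0,0,0]]]'; done
```

```text
time: 3.28
tool_pos: [0.5114, -0.0508, 0.3545]
tool_rot: [3.14, 0.007, 1.632]
contact_force: [-0.2, -4.9, -0.5]
opening: 0.0
time: 3.37
tool_pos: [0.5114, -0.0489, 0.3545]
tool_rot: [3.14, 0.007, 1.631]
contact_force: [0.1, -5.1, 0.3]
opening: 0.0003
time: 3.45
tool_pos: [0.5114, -0.0474, 0.3545]
tool_rot: [3.14, 0.008, 1.631]
contact_force: [0.6, -5.3, -0.8]
opening: 0.0001
```

```bash
for i in 1 ; do python3 -m creep '[[[0,1,0,0,0,0]]]'; python3 -m creep '[[[0,1,0,0,0,0]]]'; python3 -m creep '[[[0,1,0,0,0,0]]]';  done | grep -v -e rot -e open
```

```text
time: 3.53
tool_pos: [0.5114, -0.0463, 0.3545]
contact_force: [-0.7, -4.6, -0.7]
time: 3.62
tool_pos: [0.5115, -0.0452, 0.3546]
contact_force: [-0.1, -4.6, -0.7]
time: 3.7
tool_pos: [0.5115, -0.0441, 0.3545]
contact_force: [-0.3, -4.3, 0.1]
```

```bash
for i in 1 ; do python3 -m creep '[[[0,1,0,0,0,0]]]'; python3 -m creep '[[[0,1,0,0,0,0]]]';  done | grep -v -e rot -e open
```

```text
time: 3.78
tool_pos: [0.5115, -0.043, 0.3545]
contact_force: [-0.3, -4.5, 0.3]
time: 3.87
tool_pos: [0.5115, -0.0423, 0.3545]
contact_force: [-0.2, -10.2, -0.8]
```

```bash
python3 -m creep '[[[0,0.6,0,0,0,0]]]' | grep -v -e rot -e open;  python3 -m creep '[[[0,0,0,0,0,0],[0,0,0,0,0,0],[0,0,0,0,0,0]]]' | grep -v -e rot -e open
```

```text
time: 3.95
tool_pos: [0.5115, -0.0421, 0.3546]
contact_force: [-0.2, -8.1, -0.3]
time: 4.2
tool_pos: [0.5115, -0.0421, 0.3545]
contact_force: [-0.3, -4.8, -0.5]
```

```bash
python3 -m creep '[[[0,1.5,0,0,0,0]]]' | grep -v -e rot -e open;  python3 -m creep '[[[0,-12,0,0,0,0],[0,-12,0,0,0,0],[0,-8,10,0,0,0],[0,0,30,0,0,0],[0,0,30,0,0,0]]]'
python3 - <<'E'
from h import *
a=viewer.read_camera("top");b=viewer.read_camera("side")
A=cv2.resize(a[130:240,200:350],None,fx=4,fy=4,interpolation=2);B=cv2.resize(b[130:240,200:340],None,fx=4,fy=4,interpolation=2)
cv2.imwrite("pics/p2.png",cv2.resize(np.hstack([A,B]),(800,304)));print(robot.observe()['qpos'])
E
```

```text
time: 4.28
tool_pos: [0.5115, -0.0414, 0.3546]
contact_force: [-1.0, -14.2, -0.1]
time: 4.7
tool_pos: [0.5099, -0.0746, 0.4197]
tool_rot: [-3.129, 0.001, 1.632]
contact_force: [-0.1, 0.2, 1.2]
opening: 0.0008
[-0.29208853  0.31131116  1.51463628 -0.00596246  1.31600249 -0.35220012]
```

View pics/p2.png

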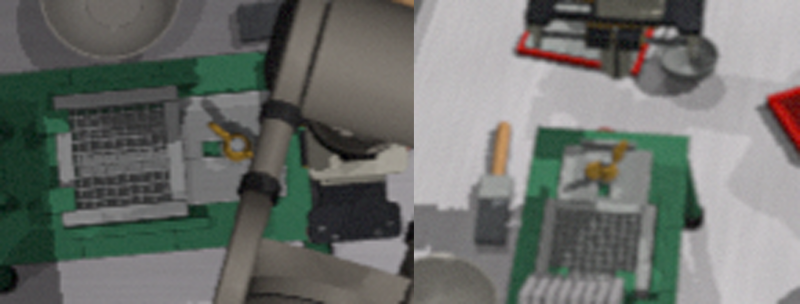

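The frame is home: it stopped dead and held 14 N with no further travel, and the grid's far edge now sits under the lugs. The nut has not turned. Next I'll open the fingers to about 44 mm and centre them over the stud, turned so a finger sits anticlockwise of each wing. The strokes will then push both wings as a couple.

```bash
python3 -m creep '[[[0,12,0,0,0,7],[-1,17,0,0,0,7],[-1,17,0,0,0,7],[-1,17,0,0,0,7],[0,17,0,0,0,7]]]' 0.04 10|tail -1
python3 -m creep '[[[0,0,0,0,0,7],[0,0,0,0,0,7],[0,0,0,0,0,7],[0,0,0,0,0,7],[0,0,0,0,0,7]]]' |tail -1
python3 -m creep '[[[0,0,0,0,0,7],[0,0,0,0,0,7],[0,0,0,0,0,7],[0,0,0,0,0,7],[0,0,0,0,0,4]]]'
python3 -c "
from h import *
s=robot.observe();q=s['qpos'];print(np.degrees(q[0]-q[5]),np.degrees(q))"
```

```text
opening: 0.0288
opening: 0.044
time: 6.05
tool_pos: [0.506, 0.006, 0.4158]
tool_rot: [3.128, -0.013, -2.827]
contact_force: [-0.2, -0.2, -0.7]
opening: 0.0439
108.14199652423663 [  -8.1138392    17.34196796   88.8032348     0.39645485   74.88247946
 -116.25583572]
```

```bash
cat > st.py <<'E'
from h import *
from scipy.spatial.transform import Rotation as Ro
s=robot.observe();q=s['qpos'];z=Ro.from_euler('xyz',s['tool_rot']).as_matrix()[:,2];tip=s['tool_pos']+.178*z
print("t%.2f"%s['time'],"tip err to stud mm",((np.array([.5068,.0067,0])-tip)*1000).round(1)[:2],"tipz",tip[2].round(4),"tilt fix deg",np.degrees(np.cross(z,[0,0,-1])).round(2),
"psi %.1f q6 %.1f"%(np.degrees(q[0]-q[5]),np.degrees(q[5])),"F",s['contact_force'].round(1),"Tz",s['torque'].round(3))
E
python3 st.py
```

```text
t6.05 tip err to stud mm [ 3.8 -0.9] tipz 0.2378 tilt fix deg [-0.52 -0.96 -0.  ] psi 108.1 q6 -116.3 F [-0.2 -0.2 -0.7] Tz [0.006 0.049 0.004]
```

```bash
python3 -m creep '[[[1,0.7,0,-0.5,-1,0],[0,0,-16,0,0,0],[0,0,-16,0,0,0],[0,0,-14,0,0,0],[0,0,0,0,0,0]]]' >/dev/null; python3 st.py
python3 - <<'E'
from h import *
a=viewer.read_camera("top");b=viewer.read_camera("side")
A=cv2.resize(a[130:240,230:350],None,fx=4,fy=4,interpolation=2);B=cv2.resize(b[130:240,210:330],None,fx=4,fy=4,interpolation=2)
cv2.imwrite("pics/p3.png",cv2.resize(np.hstack([A,B]),(800,367)))
E
```

```text
t6.47 tip err to stud mm [-0.9  0.2] tipz 0.1887 tilt fix deg [-0.18  0.27  0.  ] psi 107.7 q6 -115.7 F [-0.4  0.2 -0.4] Tz [ 0.044  0.008 -0.022]
```

View pics/p3.png

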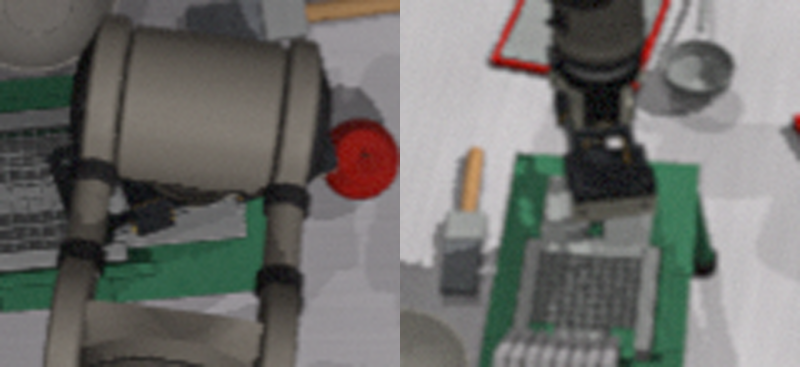

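The nut is hidden beneath the gripper, but the fingers are down on the stud axis and nothing is touching. I'll start the clockwise stroke.

```bash
for k in 1; do python3 -m creep '[[[0,0,0,0,0,-6],[0,0,0,0,0,-6],[0,0,0,0,0,-6],[0,0,0,0,0,-6],[0,0,0,0,0,-6]]]'>/dev/null; python3 st.py;  python3 -m creep '[[[0,0,0,0,0,-6],[0,0,0,0,0,-6],[0,0,0,0,0,-6],[0,0,0,0,0,-6],[0,0,0,0,0,-6]]]'>/dev/null; python3 st.py; done
```

```text
t6.98 tip err to stud mm [-4.3  1.5] tipz 0.1958 tilt fix deg [0.19 0.87 0.  ] psi 76.1 q6 -84.1 F [-0.7  0.2 -0.7] Tz [ 0.129  0.221 -0.02 ]
t7.40 tip err to stud mm [-5.3  2.4] tipz 0.2009 tilt fix deg [0.61 1.04 0.  ] psi 44.1 q6 -51.9 F [ 0.2  1.1 -1.4] Tz [ 0.064  0.106 -0.006]
```

Each turning row drifts a little in z and tilt. I'll correct that and feed it forward.

```bash
for k in 1; do python3 -m creep '[[[-1,0,-6,0.3,0.6,-3],[-1.5,0.5,-6,0.3,0.6,-3],[-0.3,0,-1,0.1,0.15,-6],[-0.3,0,-1,0.1,0.15,-6],[-0.3,0,-1,0.1,0.15,-6]]]'>/dev/null; python3 st.py;  python3 -m creep '[[[-0.3,0,-1,0.1,0.15,-7],[-0.3,0,-1,0.1,0.15,-7],[-0.3,0,-1,0.1,0.15,-7],[-0.3,0,-1,0.1,0.15,-7],[-0.3,0,-1,0.1,0.15,-7]]]'>/dev/null; python3 st.py; done
```

```text
t7.82 tip err to stud mm [-0.1 -1.6] tipz 0.1918 tilt fix deg [-0.32  0.04  0.  ] psi 18.9 q6 -26.8 F [-0.2  0.9  0. ] Tz [ 0.026  0.003 -0.005]
t8.23 tip err to stud mm [-0.6 -3.9] tipz 0.1922 tilt fix deg [-0.89  0.27  0.  ] psi -16.7 q6 8.7 F [0.9 0.3 0.3] Tz [-0.03   0.014 -0.002]
```

```bash
for k in 1; do python3 -m creep '[[[-0.3,-0.5,-1.5,-0.5,0.3,-6],[-0.3,-0.5,-1.5,-0.5,0.3,-6],[-0.3,0,-1,0,0.15,-7],[-0.3,0,-1,0,0.15,-7],[-0.3,0,-1,0,0.15,-7]]]'>/dev/null; python3 st.py;  python3 -m creep '[[[-0.3,0,-1,0,0.1,-7],[-0.3,0,-1,0,0.1,-7],[-0.3,0,-1,0,0.1,-7],[-0.3,0,-1,0,0.1,-7],[-0.3,0,-1,0,0.1,-7]]]'>/dev/null; python3 st.py; done
```

```text
t8.65 tip err to stud mm [-0.  -0.2] tipz 0.1922 tilt fix deg [ 0.09 -0.    0.  ] psi -51.4 q6 43.6 F [ 0.9  0.3 -1. ] Tz [ 0.013 -0.031 -0.032]
t9.07 tip err to stud mm [-1.2 -0.1] tipz 0.1933 tilt fix deg [0.11 0.22 0.  ] psi -87.2 q6 79.4 F [-0.3  0.5 -1.2] Tz [-0.022  0.253  0.018]
```

```bash
for k in 1; do python3 -m creep '[[[-0.5,0,-2.5,0.1,0.2,-7],[-0.3,0,-1.3,0,0.1,-7],[-0.3,0,-1.3,0,0.1,-7],[-0.3,0,-1.3,0,0.1,-7],[-0.3,0,-1.3,0,0.1,-7]]]'>/dev/null; python3 st.py;  python3 -m creep '[[[-0.3,0,-1.3,0,0.1,-7],[-0.3,0,-1.3,0,0.1,-7],[-0.3,0,-1.3,0,0.1,-7],[-0.3,0,-1.3,0,0.1,-7],[-0.3,0,-1.3,0,0.1,-7]]]'>/dev/null; python3 st.py; done
```

```text
t9.48 tip err to stud mm [-0.5 -0.7] tipz 0.1916 tilt fix deg [0.03 0.19 0.  ] psi -123.0 q6 115.2 F [-0.2  1.7  0.3] Tz [0.189 0.25  0.021]
t9.90 tip err to stud mm [ 0.  -1.1] tipz 0.1911 tilt fix deg [0.04 0.22 0.  ] psi -158.8 q6 151.1 F [-1.   1.   0.7] Tz [ 0.223  0.26  -0.005]
```

```bash
for k in 1; do python3 -m creep '[[[0,-0.5,-1.3,0,0.2,-7],[0,-0.5,-1.3,0,0.1,-7],[0,0,0,0,0,5],[0,0,20,0,0,0],[0,0,25,0,0,0]]]'>/dev/null; python3 st.py;  python3 -m creep '[[[0,0,0,0,0,7],[0,0,0,0,0,7],[0,0,0,0,0,7],[0,0,0,0,0,7],[0,0,0,0,0,7]]]'>/dev/null; python3 -m creep '[[[0,0,0,0,0,7],[0,0,0,0,0,7],[0,0,0,0,0,7],[0,0,0,0,0,7],[0,0,0,0,0,7]]]'>/dev/null;  python3 st.py; done
```

```text
t10.32 tip err to stud mm [ 1.1 -0.9] tipz 0.2355 tilt fix deg [-0.08 -0.11 -0.  ] psi -168.8 q6 160.9 F [ 1.  -0.2  0.3] Tz [ 0.056  0.132 -0.001]
t11.15 tip err to stud mm [-5.2 -3.6] tipz 0.2546 tilt fix deg [-1.    1.35  0.  ] psi -97.0 q6 88.9 F [0.6 0.1 1.4] Tz [-0.018  0.165  0.053]
```

```bash
python3 -m creep '[[[0,-25,0,-0.5,0.7,7],[0,-25,0,-0.5,0.7,7],[0,-25,0,0,0,7],[0,-25,0,0,0,7],[0,-25,0,0,0,7]]]'>/dev/null; python3 -m creep '[[[0,-20,0,0,0,7],[0,0,0,0,0,7],[0,0,0,0,0,7],[0,0,0,0,0,7],[0,0,0,0,0,7]]]'>/dev/null;  python3 st.py
python3 - <<'E'
from h import *
a=viewer.read_camera("top");b=viewer.read_camera("side")
A=cv2.resize(a[150:220,240:320],None,fx=5,fy=5,interpolation=2);B=cv2.resize(b[160:230,230:310],None,fx=5,fy=5,interpolation=2)
cv2.imwrite("pics/p4.png",np.hstack([A,B]))
E
```

```text
t11.98 tip err to stud mm [ -3.3 151.4] tipz 0.2674 tilt fix deg [-0.24  0.82  0.  ] psi -25.8 q6 1.3 F [0.1 0.7 0.7] Tz [-0.063  0.124  0.037]
```

View pics/p4.png

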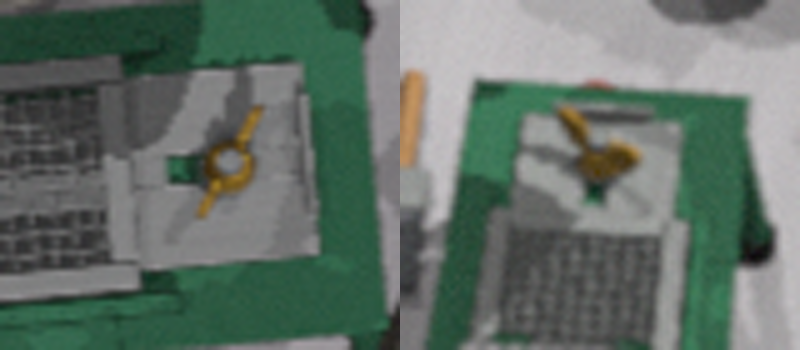

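The wings now lie from (258,112) to (204,212), which is about −28° in world, so the nut has turned ~262° and ~148° remains. The frame is still home. I'll go back over the stud at ψ≈25° for the second stroke.

```bash
python3 -m creep '[[[0,25,0,-0.1,0.4,7],[0,31,0,-0.1,0.4,7],[0,31,0,0,0,7],[0,31,0,0,0,7],[0,25,0,0,0,7]]]'>/dev/null; python3 -m creep '[[[0,8,-10,0,0,7],[0,0,-10,0,0,7],[0,0,-10,0,0,2],[0,0,0,0,0,0]]]'>/dev/null;  python3 st.py
python3 - <<'E'
from h import *
for U,V in((300,95),(312,205)):
    p=at("top",240+U/5-.4,150+V/5-.4,.184)[:2]-[.5069,.0065]; c,s=np.cos(.0648),np.sin(.0648); print("lip",(p@np.array([[c,-s],[s,c]])*1000).round(1))
E
```

```text
t12.83 tip err to stud mm [-2.2 -7.4] tipz 0.2434 tilt fix deg [-0.26  0.74  0.  ] psi 24.7 q6 -31.9 F [-0.8 -0.1 -0.1] Tz [-0.084  0.056 -0.039]
lip [ 33.2 -37.7]
lip [-23.2 -39.1]
```

```bash
python3 -m creep '[[[0,-6.6,0,-0.26,0.74,0],[0,0,0,0,0,0]]]'>/dev/null;  python3 st.py; python3 -m creep '[[[0,0,-18,0,0,0],[0,0,-18,0,0,0],[0,0,-14,0,0,0],[0,0,0,0,0,0]]]'>/dev/null;  python3 st.py
```

```text
t13.00 tip err to stud mm [0.  0.2] tipz 0.2446 tilt fix deg [0.05 0.01 0.  ] psi 24.1 q6 -32.1 F [ 0.7 -1.   0.1] Tz [-0.088  0.002  0.045]
t13.33 tip err to stud mm [-2.5  2.9] tipz 0.1975 tilt fix deg [0.14 0.49 0.  ] psi 23.2 q6 -31.4 F [-0.7 -0.6 -0. ] Tz [-0.119  0.115 -0.007]
```

```bash
python3 -m creep '[[[-1,2,-4,0.1,0.3,-4],[-0.5,0,-4.5,0,0.3,-7],[-0.3,0,-1,0.05,0.15,-7],[-0.3,0,-1,0.05,0.15,-7],[-0.3,0,-1,0.05,0.15,-7]]]'>/dev/null; python3 st.py;  python3 -m creep '[[[-0.3,0,-1,0.05,0.15,-7],[-0.3,0,-1,0,0.15,-7],[-0.3,0,-1,0,0.15,-7],[-0.3,0,-1,0,0.15,-7],[-0.3,0,-1,0,0.15,-7]]]'>/dev/null; python3 st.py
```

```text
t13.75 tip err to stud mm [0.6 1.9] tipz 0.1911 tilt fix deg [-0.14 -0.27 -0.  ] psi -9.8 q6 1.6 F [ 0.9  1.4 -0.5] Tz [ 0.119  0.018 -0.007]
t14.17 tip err to stud mm [-0.1  2.6] tipz 0.1932 tilt fix deg [-0.42 -0.27 -0.  ] psi -45.5 q6 37.1 F [1.  0.8 0.1] Tz [-0.005 -0.006 -0.018]
```

```bash
python3 -m creep '[[[-0.5,2,-2,-0.2,-0.1,-6],[-0.5,2,-2,-0.2,-0.1,-6],[-0.3,0,-1,0,0.1,-6],[-0.3,0,-1,0,0.1,-6],[-0.3,0,-1,0,0.1,-6]]]'>/dev/null; python3 st.py;  python3 -m creep '[[[-0.3,0,-1,0,0.1,-6],[-0.3,0,-1,0,0.1,-6],[-0.3,0,-1,0,0.1,-6],[-0.3,0,-1,0,0.1,-6]]]'>/dev/null; python3 st.py
```

```text
t14.58 tip err to stud mm [-1.5  2.2] tipz 0.1934 tilt fix deg [0.13 0.2  0.  ] psi -78.1 q6 70.1 F [-1.   2.2  0.2] Tz [ 0.095  0.314 -0.001]
t14.92 tip err to stud mm [-0.1  3.1] tipz 0.1944 tilt fix deg [ 0.1  -0.08  0.  ] psi -104.0 q6 95.8 F [-0.8  0.9 -1.8] Tz [0.221 0.292 0.045]
```

```bash
python3 -m creep '[[[-0.3,1.5,-2.5,0,0.1,-5],[-0.3,1.5,-2.5,0,0.1,-5],[-0.3,0,-1,0,0.1,-5],[-0.3,0,-1,0,0.1,-4]]]'>/dev/null; python3 st.py;  python3 -m creep '[[[-0.2,0,-1,0,0.1,-3],[-0.2,0,-1,0,0.1,-3],[-0.2,0,-1,0,0.1,-3]]]'>/dev/null; python3 st.py; python3 -m creep '[[[-0.1,0,-0.5,0,0,-2],[-0.1,0,-0.5,0,0,-2]]]'>/dev/null; python3 st.py
```

```text
t15.25 tip err to stud mm [0.7 0.9] tipz 0.1927 tilt fix deg [ 0.01 -0.24  0.  ] psi -124.7 q6 116.7 F [-0.8  0.9 -1. ] Tz [0.182 0.208 0.   ]
t15.50 tip err to stud mm [1.  1.3] tipz 0.1935 tilt fix deg [-0.08 -0.36 -0.  ] psi -134.7 q6 126.6 F [-0.5  1.8 -0.2] Tz [0.203 0.228 0.045]
t15.67 tip err to stud mm [0.6 1.5] tipz 0.1948 tilt fix deg [-0.15 -0.26 -0.  ] psi -139.2 q6 131.1 F [-0.8  3.8 -2.4] Tz [0.808 0.478 0.116]
```

```bash
for i in 1; do python3 -m creep '[[[0,0,-0.5,0,0,-2]]]'>/dev/null; python3 st.py; python3 -m creep '[[[0,0,-0.5,0,0,-2]]]'>/dev/null; python3 st.py; python3 -m creep '[[[0,0,-0.5,0,0,-2]]]'>/dev/null; python3 st.py; done
```

```text
t15.75 tip err to stud mm [0.9 0.8] tipz 0.195 tilt fix deg [-0.28 -0.32 -0.  ] psi -141.5 q6 133.3 F [-1.1  6.6 -5.1] Tz [1.133 0.491 0.119]
t15.83 tip err to stud mm [ 1.3 -0.3] tipz 0.1951 tilt fix deg [-0.45 -0.38 -0.  ] psi -143.6 q6 135.5 F [-0.1  7.1 -3.9] Tz [1.08  0.268 0.109]
t15.92 tip err to stud mm [ 1.5 -1.3] tipz 0.1951 tilt fix deg [-0.61 -0.42 -0.  ] psi -145.8 q6 137.7 F [-0.4  6.  -4.1] Tz [0.9   0.241 0.072]
```

The side force rose to about 7 N at the predicted stop angle and the tool is being deflected, so the nut should be snug. I'll back off, lift clear and look.

```bash
python3 -m creep '[[[0,0,0,-0.3,-0.2,6],[0,0,0,-0.3,-0.2,6],[0,0,20,0,0,0],[0,0,30,0,0,0],[0,-10,20,0,0,0]]]'>/dev/null; python3 st.py;  python3 -m creep '[[[0,-35,0,0,0,0],[0,-35,0,0,0,0],[0,-35,0,0,0,0],[0,-35,0,0,0,0],[0,-20,0,0,0,0]]]'>/dev/null;  python3 st.py
python3 - <<'E'
from h import *
a=viewer.read_camera("top");b=viewer.read_camera("side")
cv2.imwrite("pics/top5.png",a)
A=cv2.resize(a[150:220,240:320],None,fx=5,fy=5,interpolation=2);B=cv2.resize(b[160:230,230:310],None,fx=5,fy=5,interpolation=2)
cv2.imwrite("pics/p5.png",np.hstack([A,B]))
E
```

```text
t16.33 tip err to stud mm [ 1.7 10.5] tipz 0.2687 tilt fix deg [-0.06 -0.39 -0.  ] psi -134.3 q6 125.1 F [ 2.1 -0.1  0.8] Tz [-0.043  0.136 -0.   ]
t16.75 tip err to stud mm [ -1.6 176.3] tipz 0.2836 tilt fix deg [0.29 0.82 0.  ] psi -134.5 q6 107.8 F [-0.3  0.3  0.2] Tz [0.033 0.153 0.042]
```

View pics/p5.png

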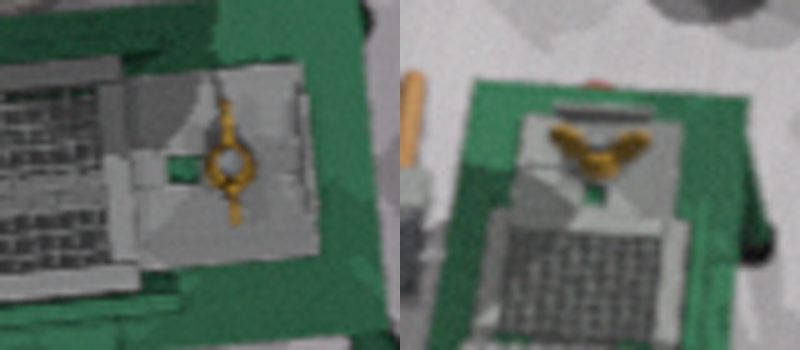

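The wing ends at (225,103) and (236,222) put the wings within about 1° of the deck's x-axis. That, and the hard stop I felt, mean the nut is snug. The lip is unmoved and the arm is clear, so I'm handing in.

```bash
python3 -c "
from cell import robot
s=robot.observe();print(s['time'],s['contact_force'].round(1),abs(s['qvel']).max());print(robot.hand_in())"
```

```text
16.85 [-0.8  0.3 -0.8] 0.0632545724134834
the job is handed in; nothing more can be done
None
```

The blade frame is fully home under the lugs and the wing nut is snug; I handed the job in at about 17 s of the 67 s allowed.

- **Frame:** I pushed the lip with the shut fingertips. The frame slid at about 5 N and stopped hard, with a peak reading of 14 N. A later picture measured the lip 38–39 mm from the stud, which fits the home position to within the measuring error. The last picture shows it unmoved.
- **Nut:** I set the fingers about 44 mm apart around it, clear of the wings, so that they pushed without pinching. Two clockwise strokes, with a lift and rewind between them, turned it about 410°. It met a hard stop at roughly 7 N. In the last picture the wings lie within about 1° of the deck's x-axis.
- **Disagreements:** The wings ended the first stroke about 18° further round than I had predicted, so I measured them again before the second stroke. The tool also drifted a few millimetres and about 1° while turning, which I corrected as it went.
- **Hand-in:** The arm was clear of everything, with contact force about 1 N (noise level). I did not measure the bystanders or the lever at the end, but no move went near them.

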